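# Park the turning drying plate with its locking pin

### The job

The drying turntable on the bench is still turning under its slipping clutch. Take the locking pin from its stand and use its end as a gentle brake on the plate, above the fixed slot, until the plate only creeps, slower than a turn in six seconds; let the plate's hole come to rest over the slot with the pin in it, and seat the pin upright down to the bottom of the slot so the plate stays parked when you let go. Never jam or slam the plate, touch it only with the pin, and leave the other things on the bench where they are.

Things in the scene. Friction and masses are not known exactly. Their poses are not given: they have to be found in the camera images.
- base: Fixed black turntable base, board 200 x 160 x 12 mm. Origin: on the bench under the plate's axis, z up. A grey tongue, 32 mm high, 41.5 mm wide, runs out along its +x under the plate to 130 mm from the axis, past the rim. Along it a straight slot, open on top and at the outer end: 11.5 mm wide, 20 mm deep (floor 12 mm, top 32 mm above the bench), from 68 to 130 mm from the axis.
- slot_floor (a point): Point on the floor of the fixed slot, 80 mm from the plate's axis along the base's +x, 12 mm above the bench: here the pin's tip belongs. The plate's hole passes straight above it.
- plate (a joint): Angle of the plate, rad, growing anticlockwise from above past 2 pi; hole over slot at any multiple of 2 pi. Aluminium disc 200 mm across, 8 mm thick, top 52 mm above the bench when free; a metal box 15 mm tall within 37 mm of its axis. A slipping clutch turns it anticlockwise: 0.165 N m at standstill, falling evenly to 0 at 3 rad/s. Pressing 3 to 4.5 N on the hole's circle stalls it; let go, it restarts.
- plate_hole (a point): Centre of the plate's only hole, at the top face: 15 mm round, through the plate, 80 mm from the plate's axis; it moves with the plate.
- seat: Sprung seat carrying the plate; origin on the axis at the plate's underside (44 mm above the bench when free). Pressed, seat and plate sink straight down: from about 0.5 N, then 0.8 N per mm, to a stop after 8 mm (7 N). If the pin's end is pressing when the hole comes under it, the plate springs up around the pin. 12 mm gap between the free plate and the tongue's top.
- pin_head (a point): Centre of the locking pin's head: a steel block 20 x 20 mm and 30 mm tall, flat sides along the pin's own x and y axes, to be gripped from above. The centre is 80 mm above the pin's tip. Pin mass about 70 g. The plate drags the tip sideways as it rubs: the grip is steadiest with the fingers closing along that drag.
- pin_tip (a point): Tip of the pin, at the lower end of its round steel shank: 10 mm thick and 65 mm long below the head, the foot chamfered 2.3 mm wide and 3 mm high. The pin points straight up (z from tip to head) as it waits in the stand.
- stand: Grey stand block of the pin, 50 x 50 x 30 mm, fixed; origin under its middle on the bench. The pin stands 25 mm deep in its 12 mm hole.
- enclosure: Open diecast enclosure 90 x 40 x 30 mm with a small socket, loose; origin under its middle. Leave alone.
- spool: White plastic solder spool, 52 mm across, 40 mm tall, loose; origin under its middle. Leave alone.
- connector: Small steel connector, 22 mm across, 28 mm tall, loose; origin under its middle. Leave alone.
Not all that is in view belongs to the job. Of the things like the part that bears pin_head, leave any that is blue or turquoise; of the rest the larger one is meant.

How it is judged:
By the outcome, as a careful person would: the job done as asked, in the order asked, and still so for the second after the job is handed in, with the robot touching nothing.
It also fails if it takes over 64 s, if anything falls off the work surface, if the arm or the gripper's body presses on something with over 40 N, if the wrist force passes 120 N, or if a joint passes its speed limit or range.

### The arm

A 6-joint arm with a two-finger parallel gripper is mounted at the origin on the work surface. World frame = base frame: x ahead of the robot, y to its left, z up, the work surface at z = 0. Lengths are in mm, angles in rad, forces in N, time in s.
With the tool pointing down it reaches from about 350 to 950 mm from the base axis. Payload 17.4 kg.
Tool frame: the origin (TCP) lies midway between the tips of the shut fingers; the grasp point (between the pads) lies 19 mm behind it (r.grasp_offset is the distance from the TCP to the grasp point, in mm); z points along the fingers, y is the line along which they close (so a half turn about z gives the same grasp; the last joint's range is limited). The gripper opens to 93 mm and grips with 3 to 60 N. Pads are 15 mm wide; open, the fingers measure 128 mm over their backs; the gripper's body (75 mm by 188 mm) begins 65 mm behind the grasp point.
Start: joints at [-0.038, 0.116, 1.442, -0, 1.584, -0.038], TCP at [675.005, -0.009, 218.646] pointing down, gripper open.
Joint ranges: [-2.83, 2.83], [-0.83, 2.19], [0.07, 2.5], [-1.14, 4.28], [0.01, 3], [-2.97, 2.97]. Speed limits (rad/s): [1.89, 1.89, 2.22, 3.14, 3.14, 3.14].

### API

Orientations are given as a unit quaternion [x, y, z, w].
In Python, from cell import r gives the robot as it stands. The module is installed in compiled form; this text tells all that it offers.
- The arm moves only by the shell command python3 -m pendant 'ROWS' [FORCE]. ROWS is JSON, a list of rows, each a list of 7 numbers: the shift along the world's x, y, z in cm, then the turn, a rotation vector about the world's x, y, z in rad, then the closure, from 0 (fully open) to 1 (shut). A call has exactly 10 rows; each row shifts and turns the commanded pose from where the row before left it; what a row does not reach is not made up. A row lasts 1/8 s, in which the tool goes at most 62.5 mm and 10.7 degrees, less where a joint would pass 70% of its speed; a pose out of reach is approached as far as the arm can. A call is refused whole if a number of a shift passes 6.25 or a number of a turn 0.188, either way. A call with a gripper value outside its range is refused whole. The fingers move at their own pace and stop on an object; FORCE is the grip in N (left out, the last holds). Time passes only in rows, so rows that do not move let the fingers close, or fill a call up. It gives the time, the measured TCP pose, the force, the opening and the grip force at its end, in the units of the state.
- r.state(): the state, without advancing time (a new reading comes with each control period).
- r.camera(name): name is "scene" or "side" or "wrist"; returns a dict with "pixels" (384x512x3 uint8, red, green, blue), "z_map" (384x512 float32, mm along the optical axis (not along the pixel's ray), 0 where there is no reading), "fov_y" (degrees; the focal length in pixels is half the picture's height over the tangent of half this angle, whatever the lens; pixels are square), "cx", "cy" (the principal point, pixels), "rvec" (rotation vector, rad) and "tvec" (3), from world to camera coordinates, as OpenCV has them. Camera axes: x right, y down, z forward; pixel columns grow to the right and rows downward; lengths in mm; the calibration is good to about 2 mm. A picture is of the moment at which its call begins.
- r.sign_off(): hands the job in; it is judged then, once.
Trained networks look in the newest picture that a camera, given by its name, has taken for a name from the list of things; names that differ only in an ending like _2 or _b are one class to them, and where a whole thing is asked for, a point or a joint stands for the part that bears it (a point fixed in the world has none). Each returns a list of dicts, best first, with "p" (0 to 1); they miss things now and then, are a little off and sometimes report something else, mostly with a low value. They report only what shows in the picture. A call takes as long as a camera call. They do not tell look-alikes from the thing itself.
- r.look_for(query, camera): "box" ([left, top, width, height] as shares, 0 to 1, of the picture: columns of its width, rows of its height, round what is visible of it).
The state is a dict: "time": time; "q": joint angles; "dq": joint speeds; "tau": joint torques, N m; "eef_pos": TCP position; "tool_rot": TCP orientation; "force": force on the tool from outside, world axes, zero at the start; "ft_torque": the same for the moment, N m; "width": finger opening in mm; "finger_force": force on a finger pad.
Only numpy, scipy, OpenCV 4.12 (cv2) and the standard library are available. Lean on these libraries where they do the work, as an engineer would, in place of code of your own. Each camera call takes 0.05 s, during which the arm holds its last target. There are 200 camera calls.

## Working session

There is one attempt and no reset: what is moved stays moved. The work goes in short steps, Python scripts to look and compute and a shell command to move; the robot and the scene stay as the last step left them, time stands still between calls to the robot, and variables do not carry over. Pictures are saved under pics/ and viewed, at most 10 in all, crops included, and the job is handed in when it is done.

```bash
mkdir -p pics; cat > h.py <<'E'
import numpy as np, cv2
from cell import r
def cam(n):
    c=r.camera(n); c['R']=cv2.Rodrigues(np.array(c['rvec'],float))[0]; c['t']=np.array(c['tvec'],float).ravel()
    c['f']=c['pixels'].shape[0]/2/np.tan(np.radians(c['fov_y']/2)); return c
def pt(c,u,v,z=None):
    d=np.array([(u-c['cx'])/c['f'],(v-c['cy'])/c['f'],1]); o=-c['R'].T@c['t']; w=c['R'].T@d
    if z is None: return o+w*c['z_map'][int(v),int(u)]
    return o+w*(z-o[2])/w[2]
def cloud(c):
    h,w=c['z_map'].shape; u,v=np.meshgrid(np.arange(w),np.arange(h)); Z=c['z_map']
    P=np.stack([(u-c['cx'])/c['f']*Z,(v-c['cy'])/c['f']*Z,Z],-1)
    P=(P-c['t'])@c['R']; P[Z==0]=np.nan; return P
def proj(c,p):
    q=c['R']@np.array(p,float)+c['t']; return c['f']*q[0]/q[2]+c['cx'],c['f']*q[1]/q[2]+c['cy']
def save(img,n,s=1): cv2.imwrite('pics/'+n,cv2.resize(img[:,:,::-1],None,fx=s,fy=s,interpolation=cv2.INTER_CUBIC))
E
python3 - <<'E'
from h import *
ims=[]
for n in ['scene','side','wrist']:
    c=cam(n); ims.append(c['pixels']); print(n,c['fov_y'],(-c['R'].T@c['t']).round())
    for q in ['base','pin_head','stand','plate','plate_hole','enclosure','spool','connector']:
        for d in r.look_for(q,n)[:3]:
            b=np.array(d['box'])*[512,384,512,384]; u,v=b[0]+b[2]/2,b[1]+b[3]/2
            print(q,round(d['p'],2),b.round().tolist(),pt(c,min(u,511),min(v,383)).round().tolist())
save(ims[0],'scene1.png',1.5); save(np.hstack([ims[1],ims[2]]),'sw1.png',.78)
E
```

```text
scene 53.06054911905735 [1331. -443.  743.]
pin_head 0.66 [170.0, 207.0, 10.0, 26.0] [523.0, -259.0, 51.0]
pin_head 0.62 [229.0, 222.0, 3.0, 24.0] [592.0, -128.0, 0.0]
pin_head 0.47 [205.0, 199.0, 11.0, 19.0] [554.0, -168.0, 77.0]
stand 0.84 [199.0, 215.0, 20.0, 20.0] [561.0, -179.0, 29.0]
stand 0.7 [253.0, 172.0, 67.0, 40.0] [555.0, 77.0, 51.0]
plate 0.59 [251.0, 170.0, 67.0, 39.0] [557.0, 67.0, 66.0]
plate_hole 0.72 [253.0, 175.0, 65.0, 37.0] [562.0, 70.0, 53.0]
enclosure 0.56 [203.0, 260.0, 40.0, 28.0] [720.0, -207.0, 3.0]
connector 0.62 [129.0, 212.0, 11.0, 10.0] [417.0, -350.0, 15.0]
side 57.43864454058255 [ 220. -436.  722.]
base 0.84 [193.0, 150.0, 93.0, 77.0] [511.0, 39.0, 53.0]
pin_head 0.8 [325.0, 264.0, 10.0, 24.0] [516.0, -266.0, 70.0]
pin_head 0.68 [300.0, 220.0, 8.0, 24.0] [534.0, -167.0, 91.0]
pin_head 0.49 [334.0, 227.0, 12.0, 19.0] [605.0, -210.0, 56.0]
stand 0.57 [290.0, 235.0, 26.0, 25.0] [534.0, -172.0, 31.0]
plate 0.57 [199.0, 149.0, 78.0, 56.0] [526.0, 67.0, 62.0]
plate_hole 0.59 [196.0, 146.0, 82.0, 63.0] [524.0, 67.0, 63.0]
enclosure 0.91 [360.0, 205.0, 27.0, 36.0] [731.0, -213.0, 1.0]
spool 0.81 [114.0, 154.0, 26.0, 26.0] [323.0, 299.0, 38.0]
connector 0.41 [310.0, 348.0, 10.0, 13.0] [404.0, -353.0, 26.0]
wrist 69.78958748252062 [676.  70. 384.]
base 0.59 [48.0, 11.0, 202.0, 185.0] [556.0, 87.0, 65.0]
base 0.51 [50.0, 7.0, 175.0, 184.0] [541.0, 92.0, 58.0]
pin_head 0.71 [143.0, 297.0, 25.0, 28.0] [552.0, -155.0, 99.0]
pin_head 0.68 [156.0, 321.0, 14.0, 26.0] [530.0, -252.0, 28.0]
pin_head 0.64 [217.0, 290.0, 17.0, 12.0] [634.0, -153.0, 72.0]
stand 0.74 [167.0, 256.0, 21.0, 45.0] [655.0, 30.0, 320.0]
stand 0.32 [51.0, 11.0, 203.0, 183.0] [560.0, 88.0, 65.0]
plate 0.65 [49.0, 9.0, 176.0, 181.0] [541.0, 91.0, 58.0]
plate_hole 0.57 [50.0, 9.0, 177.0, 182.0] [542.0, 91.0, 58.0]
enclosure 0.88 [261.0, 295.0, 62.0, 34.0] [731.0, -232.0, 2.0]
```

View pics/scene1.png

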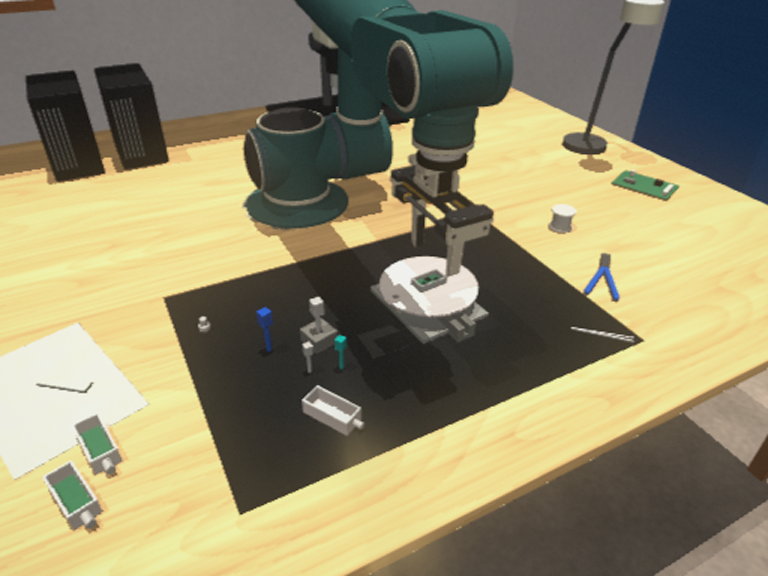

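View pics/sw1.png

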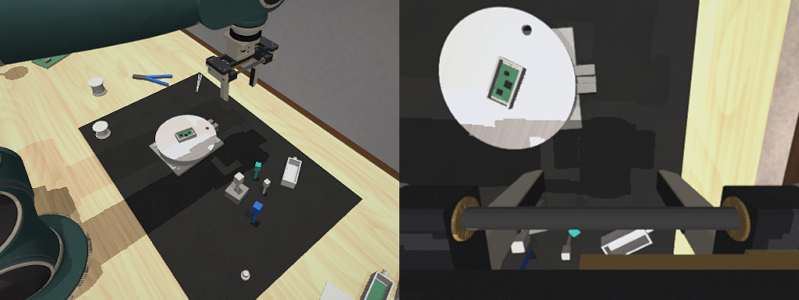

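The scene image (at 1.5x) shows four pin-like objects: dark blue (265,330), turquoise (340,350), a small loose white pin (308,355), and a white one in the grey stand (317,315). The blue and turquoise ones are excluded. Of the two white pins, the one in the stand looks larger, so I'll confirm that in a crop while I measure.

```bash
python3 - <<'E'
from h import *
from scipy.optimize import least_squares
for n in ['scene','side','wrist']:
    c=cam(n); P=cloud(c); X,Y,Z=P[...,0],P[...,1],P[...,2]
    m=(abs(Z-52)<5)&(np.hypot(X-555,Y-75)<125)
    p=P[m]; hull=cv2.convexHull(p[:,:2].astype(np.float32))[:,0]
    s=least_squares(lambda a:np.hypot(hull[:,0]-a[0],hull[:,1]-a[1])-a[2],[555,75,100],loss='soft_l1').x
    print(n,'plate',s.round(1),'z',np.median(p[:,2]).round(1),m.sum())
    C=s[:2]
    t=(abs(Z-32)<4)&(np.hypot(X-C[0],Y-C[1])<140)&(np.hypot(X-C[0],Y-C[1])>98)
    if t.sum()>5:
        q=P[t][:,:2]-C; print(' tongue n',t.sum(),'mean',q.mean(0).round(1),'ang',np.degrees(np.arctan2(*q.mean(0)[::-1])).round(1), 'max r',np.percentile(np.hypot(*q.T),95).round(1))
    for nm,zc,lim in [('head z95-106',100,8)]:
        h=(Z>85)&(Z<112)&(np.hypot(X-550,Y+168)<40)
        if h.sum(): q=P[h]; print(' head',h.sum(),q.mean(0).round(1),q.min(0).round(1),q.max(0).round(1))
    top=(abs(Z-99)<4)&(np.hypot(X-550,Y+168)<40)
    if top.sum()>4:
        q=P[top]; print(' headtop',top.sum(),np.median(q,0).round(1),cv2.minAreaRect(q[:,:2].astype(np.float32)))
    st=(abs(Z-30)<3)&(np.hypot(X-550,Y+170)<45)
    if st.sum()>4: print(' stand top',st.sum(),cv2.minAreaRect(P[st][:,:2].astype(np.float32)))
    if n=='scene': A=cv2.resize(c['pixels'][190:260,150:250],None,fx=4,fy=4,interpolation=3)
    if n=='side': B=cv2.resize(c['pixels'][200:295,280:370],None,fx=4,fy=4,interpolation=3)
    if n=='wrist': D=cv2.resize(c['pixels'][0:200,30:280],None,fx=1.5,fy=1.5,interpolation=3)
im=np.zeros((600,800,3),np.uint8)
for I,(y,x) in zip([A,B],[(0,0),(0,410)]): im[y:y+I.shape[0],x:x+I.shape[1]]=I[:600-y,:800-x]
im[290:590,0:375]=D
save(im,'crop1.png')
E
```

```text
scene plate [536.9  82.8 100.6] z 51.7 1809
 tongue n 95 mean [114.7   6.3] ang 3.1 max r 130.7
 head 69 [ 548.4 -164.9   95.5] [ 532.  -173.7   85.6] [ 556.4 -152.3  102.1]
 headtop 43 [ 546.1 -163.8   99.4] ((544.8269653320312, -163.41986083984375), (24.58014678955078, 18.740583419799805), 9.590075492858887)
 stand top 190 ((544.7247924804688, -163.50083923339844), (50.74034118652344, 52.33928298950195), 13.606070518493652)
side plate [534.5  84.  100.1] z 52.1 3294
 tongue n 59 mean [120.6   4.7] ang 2.3 max r 129.7
 head 118 [ 540.6 -164.1   97.3] [ 531.5 -172.9   85.2] [ 553.3 -152.4  102.6]
 headtop 88 [ 541.6 -163.1   99.8] ((542.5079956054688, -162.80712890625), (20.117305755615234, 19.473867416381836), 5.380127906799316)
 stand top 366 ((542.784912109375, -162.08502197265625), (51.276424407958984, 50.12528610229492), 13.674382209777832)
wrist plate [537.5  83.5 100. ] z 51.0 22842
 tongue n 688 mean [113.6   8.3] ang 4.2 max r 129.1
 head 355 [ 548.7 -159.9   96.1] [ 536.4 -173.1   85.1] [ 556.7 -151.2  100.6]
 headtop 251 [ 547.8 -161.4   98.8] ((546.1906127929688, -162.17918395996094), (20.318462371826172, 20.740015029907227), 4.086474895477295)
 stand top 72 ((549.151123046875, -184.505615234375), (47.61454772949219, 7.2416205406188965), 0.8070949912071228)
```

View pics/crop1.png

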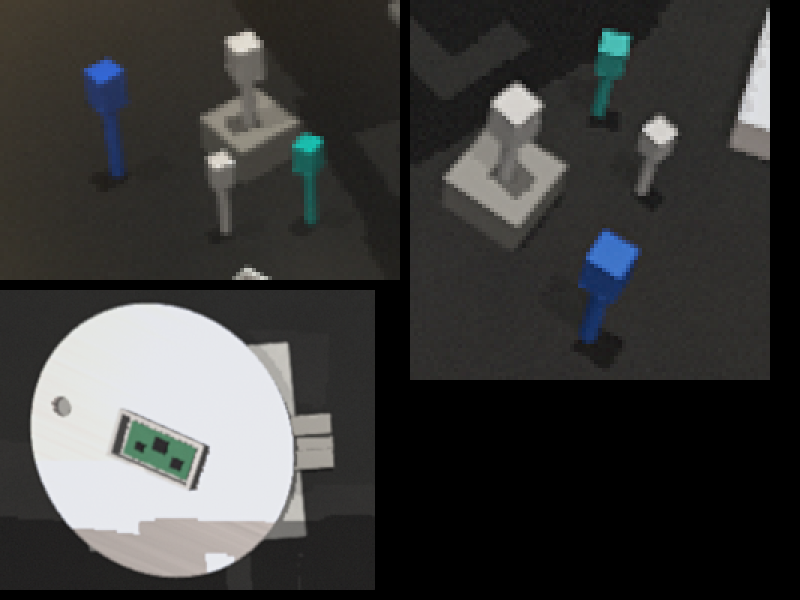

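The crop confirms it. The white pin in the stand (px 245,60 in the crop) has a 20 mm head and is larger than the loose white one (220,170), so it's the one meant. I'll move above it.

```bash
python3 -m pendant '[[-3.2,-4,0,0,0,0,0.4],[-3.2,-4,0,0,0,0,0.4],[-3.2,-4,0,0,0,0,0.4],[-3.2,-4,0,0,0,0,0.4],[-0.2,-0.3,-4,0,0,0,0.4],[0,0,0,0,0,0,0.4],[0,0,0,0,0,0,0.4],[0,0,0,0,0,0,0.4],[0,0,0,0,0,0,0.4],[0,0,0,0,0,0,0.4]]' 30
python3 - <<'E'
from h import *
from scipy.spatial.transform import Rotation as R
s=r.state(); print(s['eef_pos'],s['width'],R.from_quat(s['tool_rot']).as_matrix().round(3))
H=[]
for n in ['scene','side','wrist']:
    c=cam(n); P=cloud(c); Z=P[...,2]
    top=(abs(Z-100)<4)&(np.hypot(P[...,0]-545,P[...,1]+163)<20)
    if top.sum()>4: q=P[top]; print(n,top.sum(),np.median(q,0).round(1),cv2.minAreaRect(q[:,:2].astype(np.float32)))
    b=(Z>33)&(Z<70)&(np.hypot(P[...,0]-545,P[...,1]+163)<30)
    print(' shank',b.sum(),np.nanmean(P[b],0).round(1))
    H.append(c['pixels'])
save(H[2],'w2.png',1.2)
E
```

```text
time: 2.75
eef_pos: [545.2, -162.9, 179.0]
tool_rot: [0.707, 0.707, 0.0, 0.0]
force: [-0.3, 0.6, 0.5]
width: 56.2
finger_force: 0.0
[ 545.23128746 -162.85134903  179.01214812] 56.198887562654996 [[-0.  1.  0.]
 [ 1.  0. -0.]
 [-0.  0. -1.]]
scene 43 [ 547.3 -164.1   99. ] ((545.2445068359375, -163.61990356445312), (21.759784698486328, 19.40273666381836), 1.738585352897644)
 shank 30 [ 547.8 -164.1   49.3]
side 82 [ 542.2 -163.1   99.9] ((542.9639282226562, -162.38504028320312), (21.17307472229004, 19.753232955932617), 4.764810562133789)
 shank 28 [ 540.6 -164.    47. ]
wrist 447 [ 546.2 -161.5   98.8] ((545.7278442382812, -162.104736328125), (19.638029098510742, 20.015108108520508), 1.4432905912399292)
 shank 14 [ 545.  -157.8   41. ]
```

View pics/w2.png

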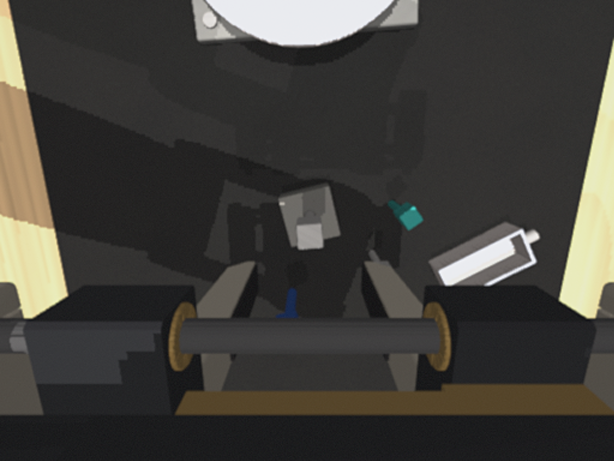

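The wrist view shows the head at (310,235) standing clear, with turquoise at (408,215). The fingers currently close along world x, so I'll turn -87° to make them close along the drag, then descend.

```bash
python3 -m pendant '[[0,0,0,0,0,-0.185,0.4],[0,0,0,0,0,-0.185,0.4],[0,0,0,0,0,-0.185,0.4],[0,0,0,0,0,-0.185,0.4],[0,0,0,0,0,-0.185,0.4],[0,0,-2,0,0,-0.185,0.4],[0,0,-2,0,0,-0.185,0.4],[0,0,-1,0,0,-0.185,0.4],[0,0,0,0,0,-0.038,0.4],[0,0,0,0,0,0,0.4]]' 30
python3 - <<'E'
from h import *
from scipy.spatial.transform import Rotation as R
s=r.state(); print(s['eef_pos'],s['q'],s['dq'].__class__,R.from_quat(s['tool_rot']).as_matrix().round(3))
c=cam('wrist'); P=cloud(c); Z=P[...,2]
top=(abs(Z-99)<4)&(np.hypot(P[...,0]-545,P[...,1]+163)<20)
q=P[top]; print(top.sum(),np.median(q,0).round(1),cv2.minAreaRect(q[:,:2].astype(np.float32)))
# plate & tongue again
m=(abs(Z-51)<5)&(np.hypot(P[...,0]-537,P[...,1]-83)<115); print(m.sum())
save(c['pixels'],'w3.png')
E
```

```text
time: 4.15
eef_pos: [545.0, -163.0, 128.6]
tool_rot: [1.0, 0.027, -0.0, -0.0]
force: [-0.3, -0.1, 0.0]
width: 56.2
finger_force: 0.0
[ 545.00215078 -163.01474687  128.62212474] [-3.35481090e-01 -7.65348242e-02  1.78370532e+00  1.66047113e-06
  1.43454757e+00  1.18211143e+00] <class 'numpy.ndarray'> [[ 0.999  0.053 -0.   ]
 [ 0.053 -0.999  0.   ]
 [-0.    -0.    -1.   ]]
680 [ 546.7 -162.1   98.8] ((546.2608642578125, -162.3536834716797), (19.908048629760742, 19.840518951416016), 3.172931671142578)
12090
```

```bash
python3 -m pendant '[[0.05,0.05,-3.5,0,0,0,0.4],[0,0,-2.4,0,0,0,0.4],[0,0,-0.2,0,0,0,0.4],[0,0,0,0,0,0,0.4],[0,0,0,0,0,0,1],[0,0,0,0,0,0,1],[0,0,0,0,0,0,1],[0,0,0,0,0,0,1],[0,0,0,0,0,0,1],[0,0,0,0,0,0,1]]' 55
```

```text
time: 5.45
eef_pos: [545.6, -162.5, 67.7]
tool_rot: [1.0, 0.026, 0.0, 0.0]
force: [-0.5, -0.9, 1.5]
width: 19.9
finger_force: 54.9
```

```bash
python3 -m pendant '[[0,0,4,0,0,0,1],[0,0,5,0,0,0,1],[0,0,2,0,0,0,1],[1.4,5,0,0,0,0,1],[1.4,5,0,0,0,0,1],[1.4,5,0,0,0,0,1],[1.4,5,0,0,0,0,1],[1.5,5,0,0,0,0,1],[0,0,0,0,0,0,1],[0,0,0,0,0,0,1]]' 55
python3 - <<'E'
from h import *
from scipy.optimize import least_squares
s=r.state(); print(s['eef_pos'],s['width'])
I=[]
for n in ['wrist','scene','side']:
    c=cam(n); P=cloud(c); X,Y,Z=P[...,0],P[...,1],P[...,2]
    m=(abs(Z-51.5)<4)&(np.hypot(X-537,Y-83.5)<112)
    p=P[m]; hull=cv2.convexHull(p[:,:2].astype(np.float32))[:,0]
    sol=least_squares(lambda a:np.hypot(hull[:,0]-a[0],hull[:,1]-a[1])-100,[537,83.5],loss='soft_l1').x
    rr=np.hypot(X-sol[0],Y-sol[1])
    t=(abs(Z-31.5)<4)&(rr<140)&(X>sol[0]+95)
    print(n,'plate',m.sum(),sol.round(1),np.median(p[:,2]).round(1),'tongue',t.sum(),P[t].mean(0).round(1) if t.sum() else '', cv2.minAreaRect(P[t][:,:2].astype(np.float32)) if t.sum()>4 else '')
    f=(Z>8)&(Z<20)&(rr<132)&(rr>101)&(abs(Y-89)<12); print(' floor',f.sum(),P[f].mean(0).round(1) if f.sum() else '')
    h=(Z>65)&(Z<99)&(np.hypot(X-616,Y-88)<30); print(' shank',h.sum(),np.median(P[h],0).round(1) if h.sum() else '')
    I.append(c['pixels'])
save(I[0],'w4.png',1.5)
E
```

```text
time: 6.7
eef_pos: [616.2, 87.3, 176.7]
tool_rot: [1.0, 0.027, -0.001, 0.0]
force: [0.2, -0.1, -0.4]
width: 20.1
finger_force: 55.0
[616.17687398  87.2715439  176.66243713] 20.07699855253331
wrist plate 8883 [537.6  83.7] 51.0 tongue 777 [651.1  91.9  30.9] ((650.3265380859375, 92.17365264892578), (33.925846099853516, 40.767913818359375), 3.7605552673339844)
 floor 261 [653.7  91.6  11.1]
 shank 0 
scene plate 1804 [537.2  82. ] 51.7 tongue 99 [650.3  89.   31.4] ((649.3688354492188, 89.59918975830078), (34.894020080566406, 42.4073371887207), 1.7843565940856934)
 floor 29 [661.1  91.1  14.5]
 shank 0 
side plate 3280 [534.6  83.6] 52.0 tongue 61 [655.3  89.4  31.4] ((656.6429443359375, 92.21634674072266), (44.36496353149414, 20.985671997070312), 84.74319458007812)
 floor 5 [523.5  98.6  12.6]
 shank 0
```

View pics/w4.png

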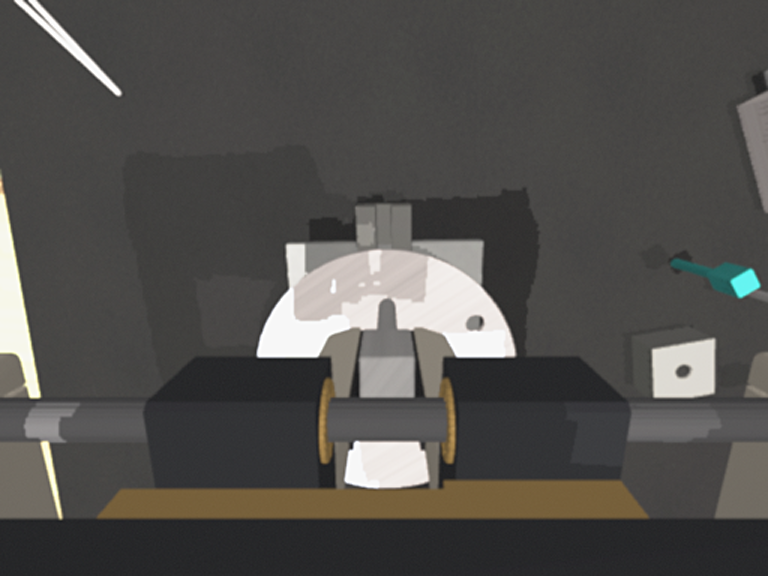

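The wrist view shows the tip at (387,303) just left of centre over the plate, the tongue slot at (383,225), and the hole at (475,322). I'll refine the position, lower the tip to about 8 mm above the plate, and set up hole tracking.

```bash
cat >> h.py <<'E'
C0={'wrist':(537.6,83.7),'scene':(537.2,82.0),'side':(534.6,83.6)}
YAW=np.radians(4.0)
def hole(c,n,zp=51.5):
    """angle of hole from slot (rad), pixel count, visible angular range"""
    h,w=c['z_map'].shape; u,v=np.meshgrid(np.arange(w),np.arange(h))
    d=np.stack([(u-c['cx'])/c['f'],(v-c['cy'])/c['f'],np.ones_like(u,float)],-1)@c['R']; o=-c['R'].T@c['t']
    k=(zp-o[2])/d[...,2]; x=o[0]+k*d[...,0]-C0[n][0]; y=o[1]+k*d[...,1]-C0[n][1]
    rr=np.hypot(x,y); th=np.arctan2(y,x)-YAW; Z=cloud(c)[...,2]
    m=(rr>72)&(rr<88)&(Z<zp-6)
    if m.sum()<3: return None,m.sum()
    a=np.angle(np.exp(1j*th[m]).mean()); return a,m.sum()
def track(k=2,zp=51.5,cams=('wrist','scene','side')):
    for i in range(k):
        for n in cams:
            t=r.state()['time']; c=cam(n); a,s=hole(c,n,zp)
            print(n,round(t,3),None if a is None else round(a,3),s)
E
python3 -m pendant '[[0.06,0.21,0,0,0,0.01,1],[0,0,-2,0,0,0,1],[0,0,-3,0,0,0,1],[0,0,-0.4,0,0,0,1],[0,0,0,0,0,0,1],[0,0,0,0,0,0,1],[0,0,0,0,0,0,1],[0,0,0,0,0,0,1],[0,0,0,0,0,0,1],[0,0,0,0,0,0,1]]' 55
python3 - <<'E'
from h import *
s=r.state(); print(s['eef_pos'],s['force'])
c=cam('wrist');P=cloud(c);X,Y,Z=P[...,0],P[...,1],P[...,2]
h=(Z>56)&(Z<100)&(np.hypot(X-617,Y-89)<14)
q=P[h]; print('shank',h.sum(),q.min(0).round(1) if len(q) else '',q.max(0).round(1) if len(q) else '')
for z in range(58,82,4):
    g=q[abs(q[:,2]-z)<2]
    if len(g): print(z,len(g),(g[:,1].min()+g[:,1].max())/2,g[:,1].max()-g[:,1].min(),g[:,0].max())
track(2)
save(c['pixels'],'w5.png',1.5)
E
```

```text
time: 8.1
eef_pos: [617.1, 89.6, 123.7]
tool_rot: [1.0, 0.031, 0.0, -0.0]
force: [0.5, -0.2, -0.2]
width: 19.5
finger_force: 55.0
[617.12084196  89.60086752 123.69050995] [ 0.47940931 -0.17669469 -0.21163564]
shank 177 [617.3  84.9  62.7] [622.9  94.8  99.9]
62 5 89.0969615028483 7.841207572167676 622.3289354341306
66 14 89.921449938763 9.282187677115644 622.6006741478731
70 17 89.94644601138447 9.115470060169926 622.9449008162259
74 18 89.96363828799585 8.97201968931553 622.6079826429991
78 16 89.93292271034956 8.820535564414541 622.6095682986542
wrist 8.15 None 0
scene 8.2 -2.938 3
side 8.25 -2.803 13
wrist 8.3 None 0
scene 8.35 -2.523 4
side 8.4 -2.373 12
```

View pics/w5.png

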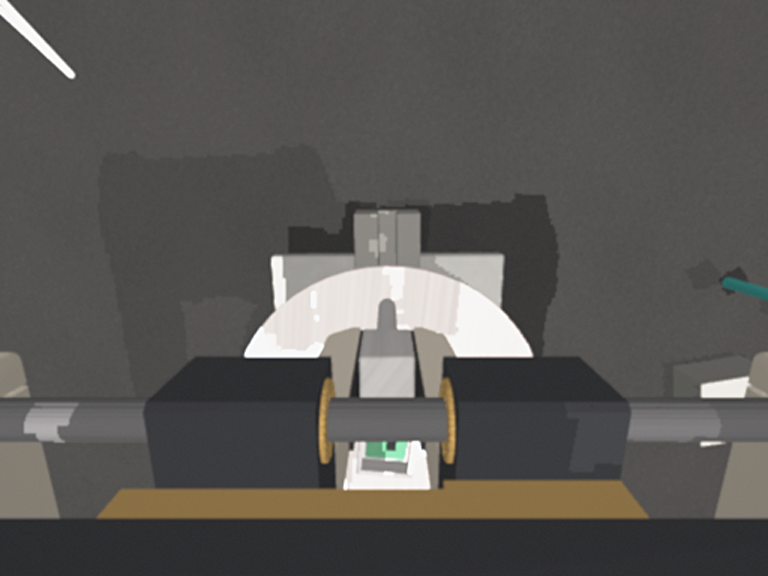

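The tracker works: the plate turns at about 2.87 rad/s and the hole passes the slot at t≈9.23 s. I'll land gently just after that.

```bash
python3 -m pendant '[[0,-0.03,-0.2,0,0,0,1],[0,0,-0.2,0,0,0,1],[0,0,-0.2,0,0,0,1],[0,0,-0.1,0,0,0,1],[0,0,0,0,0,0,1],[0,0,0,0,0,0,1],[0,0,0,0,0,0,1],[0,0,-0.25,0,0,0,1],[0,0,-0.2,0,0,0,1],[0,0,-0.15,0,0,0,1]]' 55
python3 - <<'E'
from h import *
track(2,zp=49)
s=r.state(); print(s['eef_pos'],s['force'],s['ft_torque'])
E
```

```text
time: 9.7
eef_pos: [617.2, 89.5, 110.7]
tool_rot: [1.0, 0.031, 0.0, -0.0]
force: [-0.3, 1.0, 2.1]
width: 19.4
finger_force: 55.0
wrist 9.7 None 0
scene 9.75 1.077 4
side 9.8 1.18 6
wrist 9.85 None 0
scene 9.9 1.209 4
side 9.95 1.299 9
[617.18186741  89.30424595 110.82131418] [0.28247481 1.8191072  1.7358875 ] [0.38604778 0.12454078 0.02140208]
```

```bash
python3 -m pendant '[[0,0,-0.03,0,0,0,1],[0,0,0,0,0,0,1],[0,0,0,0,0,0,1],[0,0,0,0,0,0,1],[0,0,0,0,0,0,1],[0,0,0,0,0,0,1],[0,0,0,0,0,0,1],[0,0,0,0,0,0,1],[0,0,0,0,0,0,1],[0,0,0,0,0,0,1]]' 55
python3 - <<'E'
from h import *
track(3,zp=48.5,cams=('side','scene'))
s=r.state(); print(s['eef_pos'],s['force'],s['ft_torque'])
E
```

```text
time: 11.25
eef_pos: [617.1, 89.3, 110.3]
tool_rot: [1.0, 0.031, -0.0, -0.0]
force: [-0.1, 1.6, 3.1]
width: 19.8
finger_force: 55.0
side 11.25 2.083 11
scene 11.3 None 1
side 11.35 2.145 8
scene 11.4 None 2
side 11.45 2.192 8
scene 11.5 2.203 3
[617.12007967  89.29138623 110.36111006] [-0.00441532  0.82797811  2.00067867] [0.41156264 0.13051236 0.04854041]
```

Creeping at about 0.57 rad/s. I'll hold and let the hole come round, which should be around t≈18.4 s.

```bash
for i in 1 2 3 4; do python3 -m pendant '[[0,0,0,0,0,0,1],[0,0,0,0,0,0,1],[0,0,0,0,0,0,1],[0,0,0,0,0,0,1],[0,0,0,0,0,0,1],[0,0,0,0,0,0,1],[0,0,0,0,0,0,1],[0,0,0,0,0,0,1],[0,0,0,0,0,0,1],[0,0,0,0,0,0,1]]' 55 | grep -E 'time|^force'; done
python3 - <<'E'
from h import *
track(3,zp=48.5,cams=('side','wrist'))
s=r.state(); print(s['eef_pos'],s['force'])
E
```

```text
time: 12.8
force: [0.1, 1.8, 2.8]
time: 14.05
force: [-1.4, 1.4, 1.5]
time: 15.3
force: [0.5, 1.5, 2.7]
time: 16.55
force: [-1.1, 1.9, 3.0]
side 16.55 -1.243 13
wrist 16.6 None 0
side 16.65 -1.191 14
wrist 16.7 None 0
side 16.75 -1.142 10
wrist 16.8 None 0
[617.1162568   89.27167719 110.37410278] [0.87796438 1.57219493 2.04595337]
```

```bash
for i in 1 2; do python3 -m pendant '[[0,0,0,0,0,0,1],[0,0,0,0,0,0,1],[0,0,0,0,0,0,1],[0,0,0,0,0,0,1],[0,0,0,0,0,0,1],[0,0,0,0,0,0,1],[0,0,0,0,0,0,1],[0,0,0,0,0,0,1],[0,0,0,0,0,0,1],[0,0,0,0,0,0,1]]' 55 | grep -E 'time|^force|eef'; done
python3 - <<'E'
from h import *
track(2,zp=50,cams=('side','scene','wrist'))
c=cam('wrist');P=cloud(c);m=(abs(P[...,2]-50)<6)&(np.hypot(P[...,0]-537,P[...,1]-83)<99)&(P[...,0]>600);print('plate z',np.median(P[m][:,2]))
Z=P[...,2];rr=np.hypot(P[...,0]-537.6,P[...,1]-83.7)
t=(abs(Z-31)<4)&(rr<140)&(P[...,0]>634);print(cv2.minAreaRect(P[t][:,:2].astype(np.float32)))
q=P[(Z>60)&(Z<82)&(np.hypot(P[...,0]-617,P[...,1]-89)<14)];print('shank y',np.mean([(g[:,1].min()+g[:,1].max())/2 for z in (64,68,72,76) for g in [q[abs(q[:,2]-z)<2]] if len(g)]),q[:,0].max())
s=r.state(); print(s['eef_pos'],s['force'])
E
```

```text
time: 18.1
eef_pos: [617.1, 89.3, 110.4]
force: [-0.4, 2.0, 2.3]
time: 19.35
eef_pos: [617.0, 89.3, 110.3]
force: [-0.6, 1.5, -1.1]
side 19.35 None 1
scene 19.4 None 1
wrist 19.45 0.076 81
side 19.5 None 1
scene 19.55 None 1
wrist 19.6 0.076 82
plate z 50.96548667440593
((650.3523559570312, 91.82394409179688), (34.196258544921875, 41.278709411621094), 4.002934455871582)
shank y 89.78859339305765 622.8044998686756
[617.10060873  89.29128793 110.33192473] [-1.28823386  1.39859764 -1.18360413]
```

Caught: Fz has dropped, the plate has sprung up to free height and it's stationary. I'll lower the pin to just above the tongue.

```bash
python3 -m pendant '[[0,-0.02,-0.2,0,0,0,1],[0,0,-0.2,0,0,0,1],[0,0,-0.2,0,0,0,1],[0,0,-0.2,0,0,0,1],[0,0,-0.2,0,0,0,1],[0,0,-0.2,0,0,0,1],[0,0,-0.2,0,0,0,1],[0,0,0,0,0,0,1],[0,0,0,0,0,0,1],[0,0,0,0,0,0,1]]' 55
python3 - <<'E'
from h import *
c=cam('wrist');print(hole(c,'wrist',51))
P=cloud(c);Z=P[...,2]
m=(abs(Z-50)<6)&(np.hypot(P[...,0]-537,P[...,1]-83)<99)&(P[...,0]>600);print('plate z',np.median(P[m][:,2]))
q=P[(Z>54)&(Z<75)&(np.hypot(P[...,0]-617,P[...,1]-89)<14)];print('shank y',[(z,((g[:,1].min()+g[:,1].max())/2).round(2)) for z in (56,60,64,68) for g in [q[abs(q[:,2]-z)<2]] if len(g)])
E
```

```text
time: 20.95
eef_pos: [617.1, 89.1, 96.4]
tool_rot: [1.0, 0.031, -0.0, -0.0]
force: [-0.5, 1.5, -0.1]
width: 19.4
finger_force: 55.0
(np.float64(0.08064266607328067), np.int64(81))
plate z 50.7925070778714
shank y [(56, np.float64(89.43)), (60, np.float64(90.19)), (64, np.float64(89.76)), (68, np.float64(89.3))]
```

Now into the slot, slowly: about 15 mm, then check the force.

```bash
python3 -m pendant '[[0,0,-0.15,0,0,0,1],[0,0,-0.15,0,0,0,1],[0,0,-0.15,0,0,0,1],[0,0,-0.15,0,0,0,1],[0,0,-0.15,0,0,0,1],[0,0,-0.15,0,0,0,1],[0,0,0,0,0,0,1],[0,0,0,0,0,0,1],[0,0,0,0,0,0,1],[0,0,0,0,0,0,1]]' 55
```

```text
time: 22.25
eef_pos: [617.1, 89.1, 87.4]
tool_rot: [1.0, 0.031, 0.0, -0.0]
force: [-0.3, 1.1, 0.3]
width: 19.5
finger_force: 55.0
```

```bash
python3 -m pendant '[[0,0,-0.2,0,0,0,1],[0,0,-0.2,0,0,0,1],[0,0,-0.2,0,0,0,1],[0,0,-0.2,0,0,0,1],[0,0,-0.15,0,0,0,1],[0,0,-0.1,0,0,0,1],[0,0,-0.1,0,0,0,1],[0,0,-0.05,0,0,0,1],[0,0,0,0,0,0,1],[0,0,0,0,0,0,1]]' 55
```

```text
time: 23.5
eef_pos: [617.1, 89.1, 75.4]
tool_rot: [1.0, 0.031, -0.0, -0.0]
force: [-0.3, 2.2, -0.3]
width: 19.8
finger_force: 55.0
```

```bash
python3 -m pendant '[[0,0,-0.05,0,0,0,1],[0,0,0,0,0,0,1],[0,0,-0.03,0,0,0,1],[0,0,0,0,0,0,1],[0,0,-0.02,0,0,0,1],[0,0,0,0,0,0,1],[0,0,0,0,0,0,1],[0,0,0,0,0,0,1],[0,0,0,0,0,0,1],[0,0,0,0,0,0,1]]' 55
```

```text
time: 24.75
eef_pos: [617.2, 89.1, 74.7]
tool_rot: [1.0, 0.031, 0.0, -0.0]
force: [-0.2, 1.7, 5.3]
width: 19.7
finger_force: 55.0
```

The pin is on the floor (5 N at the expected depth), so I'll release and retreat upward.

```bash
python3 -m pendant '[[0,0,0.02,0,0,0,0.75],[0,0,0,0,0,0,0.6],[0,0,0,0,0,0,0.5],[0,0,0,0,0,0,0.45],[0,0,0,0,0,0,0.45],[0,0,0.5,0,0,0,0.45],[0,0,2,0,0,0,0.45],[0,0,4,0,0,0,0.45],[0,0,4,0,0,0,0.45],[0,0,2,0,0,0,0.45]]'
python3 - <<'E'
from h import *
s=r.state(); print(s['eef_pos'],s['force'],s['width'])
for n in ['wrist','scene','side']:
    c=cam(n);P=cloud(c);Z=P[...,2]
    q=P[(abs(Z-106)<5)&(np.hypot(P[...,0]-617,P[...,1]-89)<25)]
    print(n,len(q),np.median(q,0).round(1) if len(q) else '',cv2.minAreaRect(q[:,:2].astype(np.float32)) if len(q)>4 else '')
    if n=='wrist': W=c['pixels']
    if n=='scene': S=c['pixels']
    b=P[(Z>62)&(Z<72)&(np.hypot(P[...,0]-537,P[...,1]-83)<37)]
    if len(b)>4: print('box',cv2.minAreaRect(b[:,:2].astype(np.float32)))
im=np.hstack([cv2.resize(S[140:270,110:350],(480,260)),cv2.resize(W[100:300,130:376],(320,260))]); save(im,'end.png')
E
```

```text
time: 26.0
eef_pos: [617.7, 89.2, 203.3]
tool_rot: [1.0, 0.031, 0.002, -0.0]
force: [0.2, 0.6, -0.2]
width: 50.9
finger_force: 0.0
[617.68851036  89.15062083 203.28033857] [ 0.22592869  0.62304283 -0.18052437] 50.88298106203617
wrist 412 [617.6 100.3 105.1] ((616.909423828125, 100.88372039794922), (19.848127365112305, 20.08913230895996), 3.5282671451568604)
box ((543.3941650390625, 84.64070129394531), (53.22127151489258, 35.94384765625), 8.401869773864746)
scene 40 [618.7  96.6 105.3] ((616.656982421875, 97.11642456054688), (18.43569564819336, 21.832292556762695), 6.625471115112305)
box ((537.451171875, 82.69802856445312), (67.99581909179688, 37.92294692993164), 9.24494457244873)
side 54 [612.2  98.1 105.9] ((613.6158447265625, 100.02344512939453), (20.929737091064453, 19.8968505859375), 2.196990966796875)
box ((534.975341796875, 83.74478149414062), (65.60911560058594, 37.72914123535156), 8.131211280822754)
```

View pics/end.png

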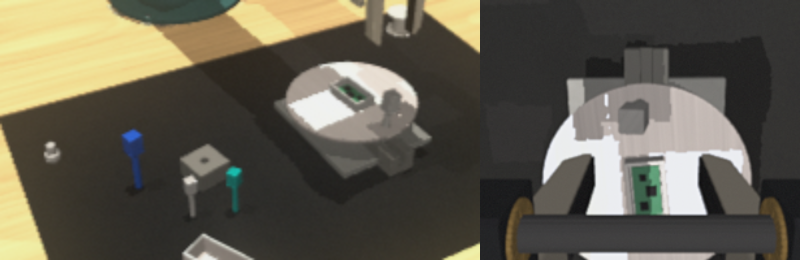

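The pin stays in and the plate is parked, but the head top sits about 10 mm toward +y, so the pin leans. Part of that is play in the slot. I'll measure the tilt and check that it's stable.

```bash
python3 -m pendant '[[0,0,0,0,0,0,0.45],[0,0,0,0,0,0,0.45],[0,0,0,0,0,0,0.45],[0,0,0,0,0,0,0.45],[0,0,0,0,0,0,0.45],[0,0,0,0,0,0,0.45],[0,0,0,0,0,0,0.45],[0,0,0,0,0,0,0.45],[0,0,0,0,0,0,0.45],[0,0,0,0,0,0,0.45]]' | head -1
python3 - <<'E'
from h import *
for n in ['wrist','side','scene']:
    c=cam(n);P=cloud(c);Z=P[...,2]
    q=P[(abs(Z-105.5)<3.5)&(np.hypot(P[...,0]-617,P[...,1]-100)<16)]
    A=np.c_[q[:,:2]-q[:,:2].mean(0),np.ones(len(q))]; k=np.linalg.lstsq(A,q[:,2],rcond=None)[0]
    print(n,len(q),q.mean(0).round(1),'slope deg',np.degrees(np.arctan(k[:2])).round(1),cv2.minAreaRect(q[:,:2].astype(np.float32))[0])
    print(' plate z',np.nanmedian(Z[(abs(Z-50)<6)&(np.hypot(P[...,0]-537,P[...,1]-83)<95)]))
    if n=='wrist':
        q=P[(Z>54)&(Z<104)&(np.hypot(P[...,0]-617,P[...,1]-95)<22)]
        for z in range(56,104,6):
            g=q[abs(q[:,2]-z)<3]
            if len(g): print(z,len(g),g[:,1].min().round(1),g[:,1].max().round(1),g[:,0].max().round(1))
    b=P[(Z>62)&(Z<72)&(np.hypot(P[...,0]-537,P[...,1]-83)<37)]
    print(' box',cv2.minAreaRect(b[:,:2].astype(np.float32))[2])
E
```

```text
time: 27.4
wrist 410 [617.1 100.6 105.2] slope deg [-0.3 -6.3] (616.7767333984375, 100.69984436035156)
 plate z 51.03506282871723
74 2 103.2 106.4 626.2
80 40 87.2 107.2 627.6
86 39 88.3 107.9 627.5
92 29 88.5 108.6 627.5
98 37 89.3 109.3 627.4
 box 8.360879898071289
side 45 [612.4  99.3 105.9] slope deg [ 0.4 -0.4] (612.818115234375, 99.72309112548828)
 plate z 52.124140589791764
 box 9.212142944335938
scene 37 [617.   97.  105.4] slope deg [-0.2 -0.8] (617.15185546875, 98.18761444091797)
 plate z 51.70778675687038
 box 8.789888381958008
```

The tilt is about 5–6.5°, close to the play the slot allows (about 5°) under the clutch's push. The head height matches a fully seated pin and the plate is holding still. Handing in.

```bash
python3 -c "
from cell import r
print(r.sign_off())"
```

```text
the job is handed in; nothing more can be done
None
```

The job is handed in at about 28 s of the 64 s: the plate was braked to about 0.55 rad/s, its hole caught on the pin, and the pin is seated at the slot's floor with the plate parked and the robot clear; the released pin leans about 5–6.5° under the clutch's push, where I calculate the slot's play alone allows about 5°.

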